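# Time and hold the curing lamp over the bonded strip

## Robot

A 6-joint arm with a two-finger parallel gripper is mounted at the origin on the work surface. World frame = base frame: x ahead of the robot, y to its left, z up, the work surface at z = 0. Lengths are in m, angles in degrees, forces in N, time in s.
With the tool pointing down it reaches from about 0.35 to 0.975 m from the base axis. Payload 17.4 kg.
Tool frame: the origin (TCP) lies midway between the tips of the shut fingers; the grasp point (between the pads) lies 19 mm behind it; z points along the fingers, y is the direction in which the jaws open and shut (so a half turn about z gives the same grasp; the last joint's range is limited). The gripper opens to 85 mm and grips with 20 to 120 N. Pads are 22 mm wide; open, the fingers measure 114 mm over their backs; the gripper's body (76 mm by 85 mm) begins 54 mm behind the grasp point. The pads swing forward as they close: fully open they stand 13 mm farther back than shut.
Start: joints at [-75.562, 6.646, 82.598, -0, 90.757, -2.166], TCP at [0.193, -0.647, 0.231] pointing down, gripper open.
Joint ranges: [-162.19, 162.19], [-47.58, 125.68], [4.15, 143.07], [-65.23, 245.23], [0.69, 171.88], [-170.13, 170.13]. Speed limits (degrees/s): [108.29, 108.29, 127.2, 180, 180, 180].

## Interface

Orientations are given as a 3x3 rotation matrix whose columns are the frame's x, y, z axes.
In Python, from bench import ctrl, grab_frame, get_calibration, spotter gives the robot as it stands. The module is installed in compiled form; this text tells all that it offers.
- The arm moves only by the tool drive_tool, never from a script. Its argument "targets" is one flat list of numbers, 4 for each row, row after row: the shift along the world's x, y, z in mm, then the turn about the world's z in rad. A call has exactly 5 rows; each row is the pose to reach, as a shift and turn from the pose commanded when the call began; what a row does not reach only later rows make up. A row lasts 1/8 s, in which the tool goes at most 62.5 mm and 10.7 degrees, less where a joint would pass 70% of its speed; a pose out of reach is approached as far as the arm can. A call with a gripper value outside its range is refused whole. "gripper" is the opening, from 0 (shut) to 1 (fully open), set as the call begins (left out, the last holds). The fingers move at their own pace and stop on an object; "newtons" is the grip in N (left out, the last holds). Time passes only in rows, so rows that repeat a pose let the fingers close, or fill a call up. It gives the time, the measured TCP pose, the force and the opening at its end, in the units of the state.
- ctrl.sense(): the state, without advancing time (a new reading comes with each control period).
- grab_frame(name): name is "scene" or "top"; returns the picture (480x640x3 uint8, blue, green, red); there is no depth.
- get_calibration(name): a dict with "vertical_fov" (degrees; the focal length in pixels is half the picture's height over the tangent of half this angle, whatever the lens; pixels are square), "cx", "cy" (the principal point, pixels), "R" (3x3) and "t" (3): a world point X has camera coordinates R X + t. Camera axes: x right, y down, z forward; pixel columns grow to the right and rows downward; lengths in m; the calibration is good to about 2 mm. A picture is of the moment at which its call begins. get_calibration takes no time and is no camera call.
- ctrl.close_job(): hands the job in, once; it reports no verdict.
Trained networks look in the newest picture that a camera, given by its name, has taken for a name from the list of things; names that differ only in an ending like _2 or _b are one class to them, and where a whole thing is asked for, a point or a joint stands for the part that bears it (a point fixed in the world has none). Each returns a list of dicts, best first, with "confidence" (0 to 1); they miss things now and then, are a little off and sometimes report something else, mostly with a low value. They report only what shows in the picture. A call takes as long as a camera call. They do not tell look-alikes from the thing itself.
- spotter.search_frame(camera, label): "rect" ([left, top, width, height] in pixels, round what is visible of it).
- spotter.cut_out(camera, label): "mask" (480x640 bool, what is visible of it) and "rect" ([left, top, width, height] in pixels, round what is visible of it).
The state is a dict: "t": time; "joints": joint angles; "joint_velocities": joint speeds; "joint_efforts": joint torques, N m; "ee_pos": TCP position; "orientation": TCP orientation; "force": force on the tool from outside, world axes, zero at the start; "moment": the same for the moment, N m; "width": opening from 0.0 (shut) to 1.0 (fully open).
Only numpy, scipy, OpenCV 4.12 (cv2) and the standard library are available. Lean on these libraries where they do the work, as an engineer would, in place of code of your own. Each camera call takes 0.05 s, during which the arm holds its last target.

## Task

Wind the brass key of the grey clockwork timer clockwise, in as many partial turns as it takes, until it comes to its stop. Then pick up the orange-handled curing lamp, carry it upright over the row of cartons without disturbing them or any other loose thing and without the lamp ever touching the vise, and hold it lens down about 10 mm above the orange strip on the part in the vise, centred on the strip and with the long side of its head along the strip. Finish while still holding it there, still and touching nothing but the gripper.

Things in the scene. Friction and masses are not known exactly. Their poses are not given: they have to be found in the camera images.
- timer: (All sizes in mm.) Grey clockwork timer, fixed case 90 x 90 x 55 high with a white dial on top; origin at the centre of its underside, z up. It is right or left of the tray, farther from the robot than the lamp and the vise; a dark steel dial gauge (80 x 80 base, 150 high, fixed) stands in the other such place.
- key (a joint): Turn of the timer's brass winding key about the vertical axis through the timer's centre, rad: it grows as the key is turned clockwise seen from above, 0 is unwound, 3.8 is the stop (fully wound). It is found partly wound, at 0.3 to 1.1. A spring resists (total torque 0.12 to 0.2 N m), and a ratchet-like friction holds the key where it is left.
- key_grip (a point): Centre of the key's flat wing, the place to pinch it: 84 above the table, on the key's axis. The wing is an upright plate 44 long, 10 thick and 28 high (70 to 98 above the table; the case top is at 55). Its x axis runs along the 44 length, y through the 10 thickness, z up; the frame turns with the key. At joint value 0 its axes equal the timer's, at q they are turned by -q about z.
- lamp: Loose curing lamp, 0.2 to 0.33 kg, 114 high, standing upright, lens down, on its pad. Origin at the centre of the lens face on its underside; z up the handle, x along the long side of the head. White head with a violet rim 67 (x) x 35 (y), 26 high; then a grey neck; orange upright handle 30 (x) x 28 (y) with flat sides, from 36 to 112 above the origin, centred over it.
- pad: Black rubber rest 110 x 80 x 10 high on which the lamp stands, fixed; origin at the centre of its underside.
- vise: Small blue machine vise, fixed, base 100 (x) x 120 (y) x 25 high, dark jaws up to 60 above the table, screw and handle out to 87 on its +y side; it clamps an aluminium part 70 (x) x 36 (y) whose top is 72 above the table. Origin at the centre of its underside. Pad and vise stand one right and one left of the tray, either way round.
- strip (a point): Centre of the upper face of the orange strip on the part, 74 above the table; the strip is 60 (x) x 14 (y). x along the strip, z up.
- tray: Black steel stock tray 440 (x) x 120 (y) x 32 high, fixed, running away from the robot in the middle of the table between lamp and vise; the cartons stand in it in a row along x, their tops up to 120 above the table. Origin at the centre of its underside.
- carton_a: Loose cardboard carton 88 x 88 x 115 high, the first in the black tray counted from the robot; leave it alone. Origin at the centre of its underside.
- carton_b: Loose carton 88 x 88 x 95 high, second in the tray; leave it alone. Origin at the centre of its underside.
- carton_c: Loose carton 88 x 88 x 115 high, third in the tray; leave it alone. Origin at the centre of its underside.
- carton_d: Loose carton 88 x 88 x 105 high, fourth in the tray; leave it alone. Origin at the centre of its underside.
- bearing: Loose steel bearing ring, outside diameter 62, 16 high, lying flat; leave it alone. Origin at the centre of its underside.
- veeblock: Loose dark steel vee block 50 x 60 x 42 high; leave it alone. Origin at the centre of its underside.
- tape: Loose red roll of tape, diameter 84, 24 high, lying flat; leave it alone. Origin at the centre of its underside.
- wrench: Loose wrench about 180 long lying flat; leave it alone. Origin under its middle.
There are look-alikes about, which are no part of the job. Of the things that look like the lamp, the middle-sized one is meant.

How it is judged:
By the outcome, as a careful person would: the job done as asked, in the order asked, and still so for the second after the job is handed in, while the arm keeps its last pose, push and grip.
It also fails if it takes over 72 s, if anything falls off the work surface, if the arm or the gripper's body presses on something with over 40 N, if the wrist force passes 120 N, or if a joint passes its speed limit or range.

## Working session

There is one attempt and no reset: what is moved stays moved. The work goes in short steps, Python scripts to look and compute and a tool call to move; the robot and the scene stay as the last step left them, time stands still between calls to the robot, and variables do not carry over. Pictures are saved under pics/ and viewed, and the job is handed in when it is done.

Besides the shell and the picture viewer there is one more tool, called after "Request:" as name(argument=value, ...) on one line, values as JSON. drive_tool: Moves the arm, as the interface text tells. Its arguments: {"type":"object","properties":{"targets":{"type":"array","items":{"type":"number"}},"gripper":{"type":"number"},"newtons":{"type":"number"}},"required":["targets"]}

```bash
mkdir -p pics; ls
python3 - <<'E'
from bench import ctrl, grab_frame, get_calibration, spotter
import cv2
print(ctrl.sense())
for n in("scene","top"):
    print(n,get_calibration(n)); cv2.imwrite(f"pics/{n}0.png",grab_frame(n))
E
```

```text
pics
{'t': 0.0, 'joints': array([-7.55597837e+01,  6.67493446e+00,  8.26366784e+01,  7.83835239e-04,
        9.07566569e+01, -2.16699040e+00]), 'joint_velocities': array([-0.00349944,  0.03940076, -0.00752205,  0.04616772,  0.00250108,
       -0.05616177]), 'joint_efforts': array([-4.10025295e-04, -7.31988001e+01, -6.32490635e+01, -1.17658715e-04,
        6.36070632e-03,  4.80538847e-05]), 'ee_pos': array([ 0.19285367, -0.64665897,  0.23054254]), 'orientation': array([[ 9.58286592e-01,  2.85808900e-01, -2.83884622e-04],
       [ 2.85809035e-01, -9.58285895e-01,  1.15730009e-03],
       [ 5.87240381e-05, -1.19016195e-03, -9.99999290e-01]]), 'force': array([-0.68583031,  0.01803022, -0.55067595]), 'moment': array([0.0618292 , 0.01905608, 0.02154069]), 'width': 1.000257262622465}
scene {'vertical_fov': 52.894000098766604, 'cx': 315.4128801929083, 'cy': 233.95022439541793, 'R': array([[-0.87971984,  0.47524981, -0.01518591],
       [ 0.27000532,  0.4729998 , -0.83867056],
       [-0.3913951 , -0.74189541, -0.54442729]]), 't': array([ 0.47489647, -0.04728419,  1.37119358])}
top {'vertical_fov': 57.48642849473444, 'cx': 316.5373812857086, 'cy': 245.1020465172367, 'R': array([[ 0.10980551, -0.9939521 , -0.00140381],
       [-0.97387089, -0.10730438, -0.20015311],
       [ 0.19879197,  0.02334504, -0.97976363]]), 't': array([-0.05177815,  0.51580533,  1.04924776])}
```

View pics/scene0.png

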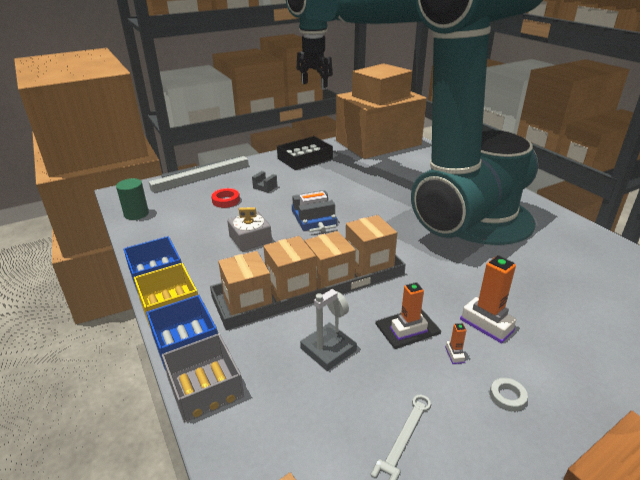

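View pics/top0.png

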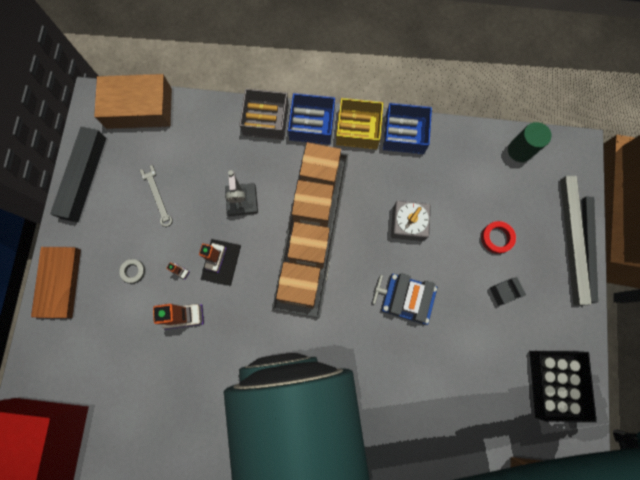

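```bash
cat > h.py <<'E'
import numpy as np, cv2
from bench import ctrl, grab_frame, get_calibration, spotter
C={n:get_calibration(n) for n in("scene","top")}
def proj(n,X):
    c=C[n];X=np.atleast_2d(X);p=X@np.array(c["R"]).T+c["t"];f=240/np.tan(np.radians(c["vertical_fov"]/2))
    return np.c_[f*p[:,0]/p[:,2]+c["cx"],f*p[:,1]/p[:,2]+c["cy"]]
def back(n,uv,z):
    c=C[n];R=np.array(c["R"]);f=240/np.tan(np.radians(c["vertical_fov"]/2))
    d=R.T@np.array([(uv[0]-c["cx"])/f,(uv[1]-c["cy"])/f,1.]);o=-R.T@c["t"]
    return o+d*(z-o[2])/d[2]
E
python3 - <<'E'
from h import *
import pickle
out={}
for n in("scene","top"):
    im=grab_frame(n)
    for l in("timer","key","lamp","pad","vise","strip","tray"):
        try: r=spotter.cut_out(n,l)
        except Exception as e: print(n,l,e); continue
        out[n,l]=r
        for d in r[:5]:
            ys,xs=np.nonzero(d["mask"]); print(n,l,round(d["confidence"],2),np.round(d["rect"]),xs.mean().round(1),ys.mean().round(1),len(xs))
pickle.dump(out,open("m.pkl","wb"))
print(proj("scene",ctrl.sense()["ee_pos"]),ctrl.sense()["t"])
for n,boxes in dict(scene=[(380,240,140,130),(220,180,130,70)],top=[(150,230,100,100),(370,190,80,140)]).items():
    im=cv2.imread(f"pics/{n}0.png")
    for i,(x,y,w,h) in enumerate(boxes):
        s=min(800/w,600/h); cv2.imwrite(f"pics/c_{n}{i}.png",cv2.resize(im[y:y+h,x:x+w],None,fx=s,fy=s,interpolation=cv2.INTER_CUBIC)); print(n,i,s)
E
```

```text
scene timer 0.92 [226. 206.  41.  43.] 249.1 228.5 1349
scene key 0.71 [237. 207.  20.  15.] 247.6 213.7 224
scene lamp 0.79 [393. 283.  37.  58.] 410.1 313.1 1333
scene lamp 0.77 [459. 260.  58.  81.] 492.5 301.0 2699
scene lamp 0.74 [446. 320.  22.  44.] 457.0 343.3 629
scene lamp 0.59 [296. 191.  40.  39.] 314.2 210.6 1450
scene lamp 0.51 [214. 186.  26.  20.] 225.0 197.0 436
scene pad 0.77 [378. 310.  65.  38.] 405.4 330.5 775
scene vise 0.83 [296. 190.  42.  42.] 314.2 211.1 1473
scene tray 0.91 [210. 253. 194.  78.] 296.9 296.5 2596
top timer 0.85 [392. 201.  39.  39.] 409.9 220.7 1387
top key 0.64 [286. 223.  44.  44.] 307.9 245.3 1479
top key 0.53 [408. 206.  10.  20.] 413.7 217.0 101
top key 0.28 [197. 245.  29.  27.] 212.2 256.3 487
top lamp 0.67 [198. 246.  30.  27.] 212.9 255.9 538
top lamp 0.56 [153. 305.  52.  26.] 177.5 315.7 1076
top lamp 0.47 [168. 264.  18.  12.] 176.8 270.3 215
top pad 0.61 [203. 238.  40.  51.] 223.7 265.1 839
top pad 0.46 [481. 223.  38.  30.] 498.0 237.8 675
top vise 0.9 [375. 273.  64.  49.] 407.4 298.2 2149
top strip 0.89 [372. 273.  62.  55.] 407.1 298.3 2179
top tray 0.81 [271. 149.  80. 168.] 316.7 249.8 1732
[[313.73925444  89.13327128]] 0.9
scene 0 4.615384615384615
scene 1 6.153846153846154
top 0 6.0
top 1 4.285714285714286
```

View pics/c_scene0.png

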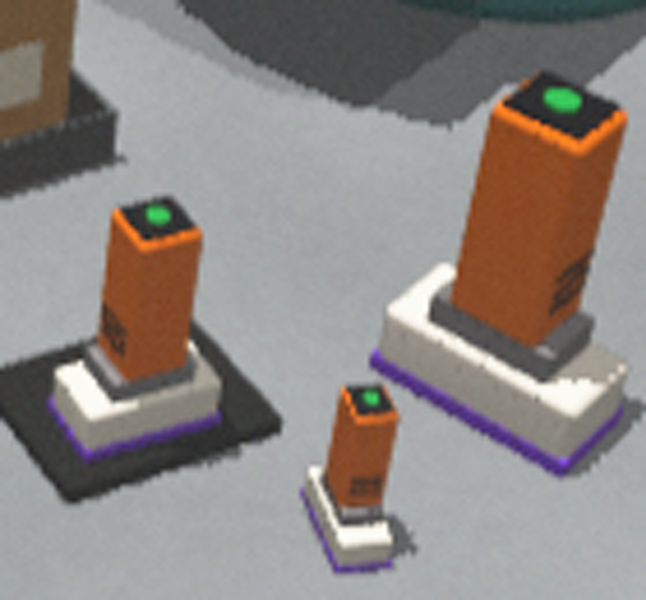

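View pics/c_scene1.png

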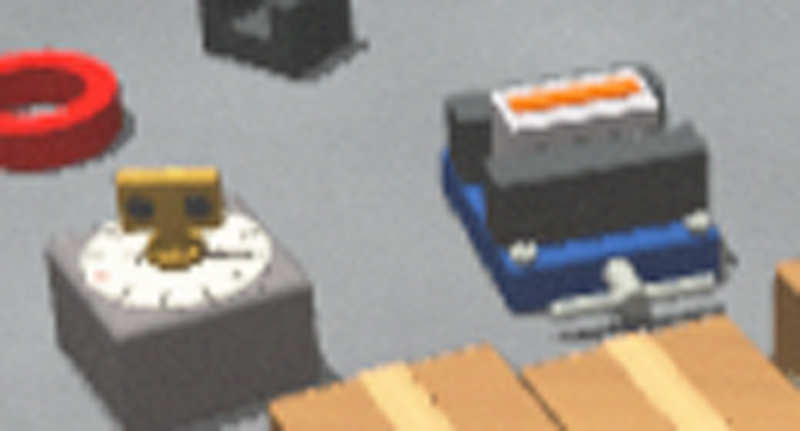

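View pics/c_top0.png

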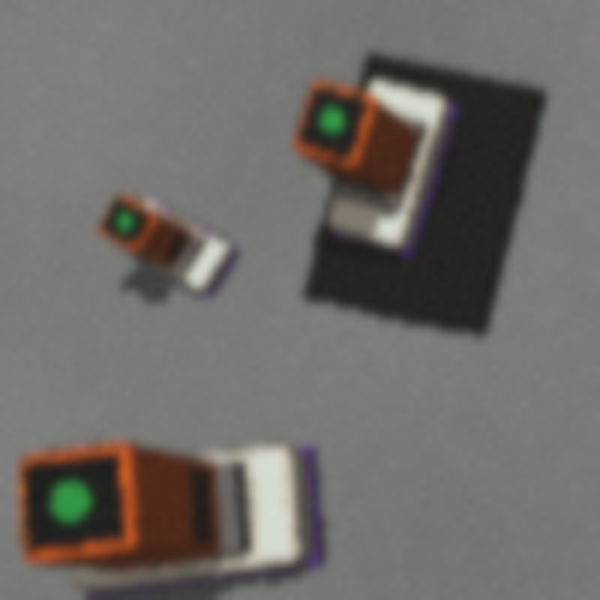

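View pics/c_top1.png

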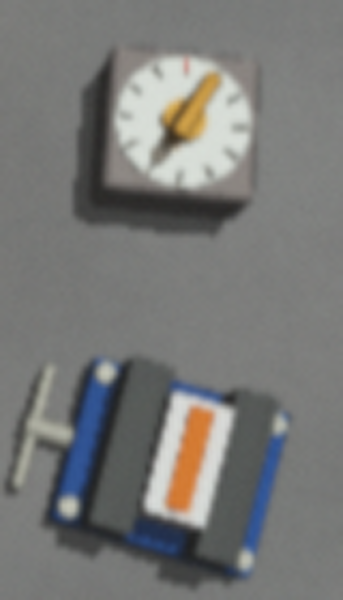

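Run:
```python
from h import *
s0=lambda x,y:(380+x/4.6154,240+y/4.6154)
s1=lambda x,y:(220+x/6.1538,180+y/6.1538)
t0=lambda x,y:(150+x/6,230+y/6)
t1=lambda x,y:(370+x/4.2857,190+y/4.2857)
B=lambda n,uv,z:print(n,np.round(uv,1),np.round(back(n,uv,z)*1000,1))
print("lamp green .124");B("scene",s0(158,215),.124);B("top",t0(331,120),.124)
print("rim corners .010")
for p in((90,458),(50,402),(218,420)):B("scene",s0(*p),.010)
for p in((455,105),(408,252)):B("top",t0(*p),.010)
print("handle top corners .122")
for p in((112,207),(145,247),(202,233),(168,197)):B("scene",s0(*p),.122)
for p in((315,80),(380,98),(362,170),(297,150)):B("top",t0(*p),.122)
print("strip .074")
for p in((508,98),(512,110),(645,93),(635,75)):B("scene",s1(*p),.074)
for p in((193,405),(215,410),(190,512),(167,508)):B("top",t1(*p),.074)
print("timer top .055")
for p in((50,245),(122,340),(312,287),(228,208)):B("scene",s1(*p),.055)
for p in((112,45),(262,57),(255,200),(105,190)):B("top",t1(*p),.055)
print("key top .098")
for p in((118,172),(222,172)):B("scene",s1(*p),.098)
for p in((212,77),(185,125)):B("top",t1(*p),.098)
```

```text
lamp green .124
scene [414.2 286.6] [466.6 266.4 124. ]
top [205.2 250. ] [463.5 261.7 124. ]
rim corners .010
scene [399.5 339.2] [498.7 277.9  10. ]
scene [390.8 327.1] [493.6 241.4  10. ]
scene [427.2 331. ] [435.7 286.8  10. ]
top [225.8 247.5] [494.6 241.   10. ]
top [218. 272.] [428.5 251.4  10. ]
handle top corners .122
scene [404.3 284.8] [478.3 251.  122. ]
scene [411.4 293.5] [482.4 278.3 122. ]
scene [423.8 290.5] [456.5 282.7 122. ]
scene [416.4 282.7] [453.9 257.2 122. ]
top [202.5 243.3] [479. 271. 122.]
top [213.3 246.3] [474.7 244.5 122. ]
top [210.3 258.3] [445.6 247.  122. ]
top [199.5 255. ] [450.6 273.5 122. ]
strip .074
scene [302.6 195.9] [ 445.9 -246.5   74. ]
scene [303.2 197.9] [ 449.5 -235.6   74. ]
scene [324.8 195.1] [ 390.1 -219.8   74. ]
scene [323.2 192.2] [ 385.6 -237.1   74. ]
top [415.  284.5] [ 443.3 -243.1   74. ]
top [420.2 285.7] [ 441.8 -255.6   74. ]
top [414.3 309.5] [ 383.3 -245.3   74. ]
top [409.  308.5] [ 384.1 -232.4   74. ]
timer top .055
scene [228.1 219.8] [ 661.1 -258.9   55. ]
scene [239.8 235.3] [ 661.1 -173.    55. ]
scene [270.7 226.6] [ 577.  -171.7   55. ]
scene [257.1 213.8] [ 582.5 -249.7   55. ]
top [396.1 200.5] [ 656.1 -184.9   55. ]
top [431.1 203.3] [ 658.4 -274.5   55. ]
top [429.5 236.7] [ 570.5 -275.4   55. ]
top [394.5 234.3] [ 566.9 -187.4   55. ]
key top .098
scene [239.2 208. ] [ 636.2 -230.7   98. ]
scene [256.1 208. ] [ 598.4 -209.    98. ]
top [419.5 208. ] [ 629.1 -236.6   98. ]
top [413.2 219.2] [ 599.  -223.1   98. ]
```

Run:
```python
import cv2
def crop(n,x,y,w,h,name):
    im=cv2.imread(f"pics/{n}0.png"); s=min(800/w,600/h)
    o=cv2.resize(im[y:y+h,x:x+w],None,fx=s,fy=s,interpolation=cv2.INTER_CUBIC)
    for g in range((x+9)//10*10,x+w,10):
        X=int((g+.5-x)*s);cv2.line(o,(X,0),(X,6 if g%50 else 14),(0,0,255),1);
        if g%20==0: cv2.putText(o,str(g),(X-10,24),0,.35,(0,0,255),1)
    for g in range((y+9)//10*10,y+h,10):
        Y=int((g+.5-y)*s);cv2.line(o,(0,Y),(6,Y),(0,0,255),1);cv2.putText(o,str(g),(8,Y+4),0,.35,(0,0,255),1)
    cv2.imwrite(f"pics/{name}.png",o)
crop("scene",200,180,220,165,"d_s");crop("top",260,130,80,195,"d_t")
crop("top",370,190,80,140,"d_t2")
crop("scene",0,100,640,380,"d_sw")
```

```text
(no output)
```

View pics/d_s.png

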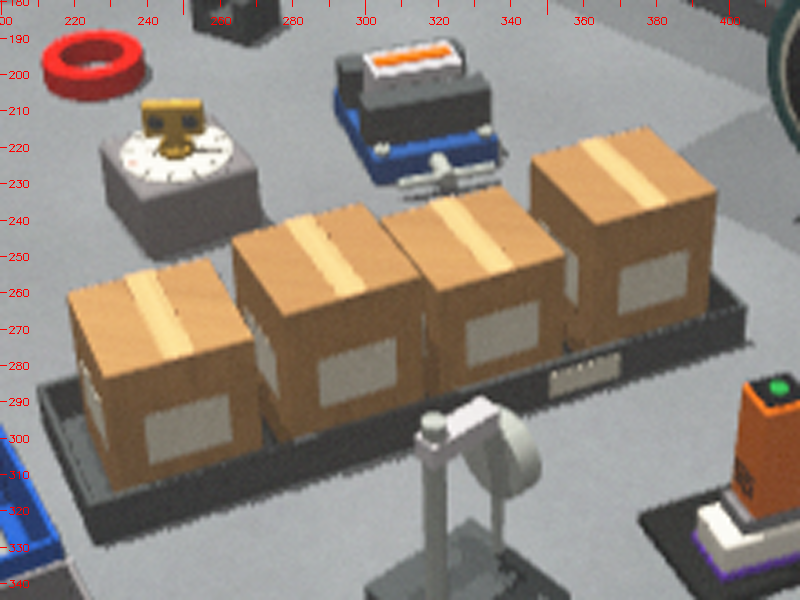

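View pics/d_t.png

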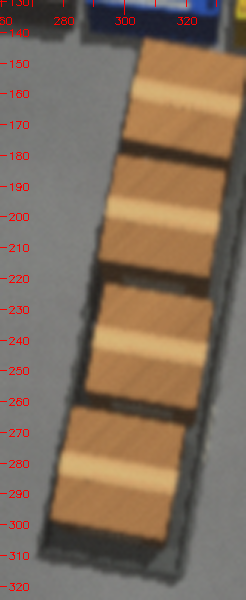

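View pics/d_t2.png

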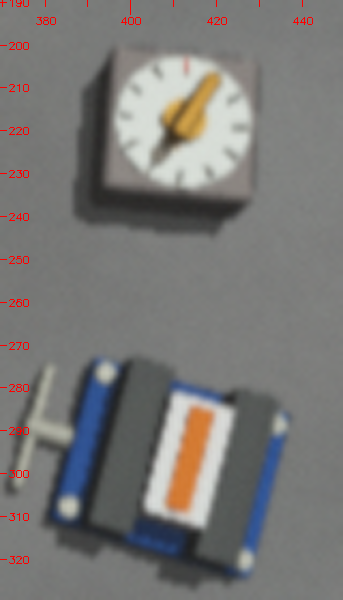

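```bash
cat > fit.py <<'E'
from h import *
from scipy.optimize import least_squares
s0=lambda x,y:("scene",380+x/4.6154-.5,240+y/4.6154-.5)
s1=lambda x,y:("scene",220+x/6.1538-.5,180+y/6.1538-.5)
sS=lambda x,y:("scene",200+x/3.6364-.5,180+y/3.6364-.5)
t0=lambda x,y:("top",150+x/6-.5,230+y/6-.5)
t1=lambda x,y:("top",370+x/4.2857-.5,190+y/4.2857-.5)
tT=lambda x,y:("top",260+x/3.077-.5,130+y/3.077-.5)
# (obj, local xyz mm, obs)
O=[]
def a(o,l,*ob):
    for b in ob:O.append((o,np.array(l,float),b))
# lamp (z on pad 10); +x toward far(+worldx)
a("lamp",(0,0,114),s0(158,215),t0(331,120))
a("lamp",(33.5,17.5,0),s0(90,458)); a("lamp",(33.5,-17.5,0),s0(50,402),t0(455,105)); a("lamp",(-33.5,17.5,0),s0(218,420)); a("lamp",(-33.5,-17.5,0),t0(408,252))
a("lamp",(15,-14,112),s0(112,207),t0(380,98));a("lamp",(15,14,112),s0(145,247),t0(315,80));a("lamp",(-15,14,112),s0(202,233),t0(297,150));a("lamp",(-15,-14,112),s0(168,197),t0(362,170))
# vise: part corners & strip; x local ~ world x ; 
for l,p,q in(((30,-7),(508,98),(215,410)),((30,7),(512,110),(193,405)),((-30,7),(645,93),(167,508)),((-30,-7),(635,75),(190,512))):
    a("vise",(*l,74),s1(*p),t1(*q))
for l,p,q in(((35,-18),(492,92),(238,405)),((35,18),(512,133),(176,390)),((-35,18),(660,105),(143,517)),((-35,-18),(640,68),(205,528))):
    a("vise",(*l,72),s1(*p),t1(*q))
for l,p,q in(((45,-45),(50,245),(262,57)),((45,45),(122,340),(112,45)),((-45,45),(312,287),(105,190)),((-45,-45),(228,208),(255,200))):
    a("timer",(*l,55),s1(*p),t1(*q))
a("tray",(220,60,0),sS(97,545));a("tray",(220,60,32),sS(95,507));a("tray",(-220,60,32),sS(745,308));a("tray",(-220,60,0),sS(745,340));a("tray",(220,-60,32),sS(38,385))
a("tray",(-220,60,32),tT(40,558));a("tray",(-220,-60,32),tT(180,580));a("tray",(220,-60,32),tT(266,75))
a("pad",(55,40,10),s0(70,500),t0(370,55)) if 0 else None
# pad: corners
a("pad",(0,0,0)) 
OB=["lamp","vise","timer","tray"];Z=dict(lamp=10)
init=dict(lamp=(462,262,-.1),vise=(414,-240,.1),timer=(615,-222,0),tray=(500,20,0))
def dist(n,uv,k):
    c=C[n];f=240/np.tan(np.radians(c["vertical_fov"]/2));d=(uv-[c["cx"],c["cy"]])/f;r2=(d**2).sum(1,keepdims=True)
    return uv+d*f*(k*r2)
def res(p,full=False):
    k=dict(scene=p[0],top=p[1]);off=dict(scene=p[2:4],top=p[4:6]);r=[]
    for o,l,(n,u,v) in O:
        i=6+3*OB.index(o);x,y,t=p[i:i+3];c,s=np.cos(t),np.sin(t)
        X=np.array([x+c*l[0]-s*l[1],y+s*l[0]+c*l[1],Z.get(o,0)+l[2]])/1000
        r.append(dist(n,proj(n,X),k[n])[0]+off[n]-[u,v])
    r=np.array(r)
    if full:return r
    return np.r_[r.ravel(),p[:2]/REG,p[2:6]/1.0]
for REG in(1e-6,1.):
    p0=np.r_[0,0,0,0,0,0,sum([list(init[o]) for o in OB],[])]
    so=least_squares(res,p0,loss="soft_l1",x_scale=np.r_[.1,.1,1,1,1,1,np.tile([10,10,.1],4)])
    print("REG",REG,"cost",so.cost,"k",so.x[:2].round(3),"off",so.x[2:6].round(2))
    for o in OB:
        i=6+3*OB.index(o);print(o,so.x[i:i+3].round(3), "rms",np.sqrt((res(so.x,True)[[j for j,q in enumerate(O) if q[0]==o]]**2).mean()).round(2))
r=res(so.x,True)
for q,e in zip(O,r): 
    if np.abs(e).max()>1.2: print(q[0],q[1],q[2][0],e.round(1))
E
python3 fit.py
```

```text
REG 1e-06 cost 19.995697456519267 k [-0. -0.] off [-0.13  1.26 -0.16  0.21]
lamp [ 4.64083e+02  2.61643e+02 -1.31000e-01] rms 0.72
vise [ 4.14465e+02 -2.43208e+02 -1.85000e-01] rms 0.47
timer [ 6.1527e+02 -2.2890e+02  2.5000e-02] rms 1.08
tray [ 5.64508e+02  2.39750e+01 -6.10000e-02] rms 0.86
REG 1.0 cost 19.227573842867123 k [-0.091 -0.078] off [-0.09  1.34 -0.04  0.26]
lamp [ 4.63906e+02  2.63074e+02 -1.37000e-01] rms 0.66
vise [ 4.14087e+02 -2.44110e+02 -1.85000e-01] rms 0.47
timer [ 6.15675e+02 -2.29639e+02  2.50000e-02] rms 1.04
tray [ 5.65305e+02  2.46730e+01 -6.20000e-02] rms 0.92
lamp [ 33.5 -17.5   0. ] scene [-0.5  1.4]
lamp [-33.5 -17.5   0. ] top [1.3 0.8]
vise [-35.  18.  72.] top [ 0.3 -1.7]
timer [ 45. -45.  55.] scene [-1.4 -0.5]
timer [-45.  45.  55.] scene [ 0.9 -1.4]
timer [-45. -45.  55.] scene [ 0.5 -3.3]
tray [220.  60.   0.] scene [1.3 0.4]
tray [-220.   60.   32.] top [-0.5 -2. ]
tray [-220.  -60.   32.] top [ 1.4 -0.8]
tray [220. -60.  32.] top [ 1.2 -0. ]
```

```bash
python3 - <<'E'
import cv2
a=cv2.imread("pics/scene0.png")[198:232,232:272]; b=cv2.imread("pics/top0.png")[200:234,395:435]
cv2.imwrite("pics/k.png",cv2.hconcat([cv2.resize(x,None,fx=10,fy=10,interpolation=cv2.INTER_CUBIC) for x in(a,b)]))
E
cat > k.py <<'E'
from h import *
import sys
q0=np.array([615.3,-229.2])
def wing(th):
    c,s=np.cos(th),np.sin(th);return np.array([[q0[0]+c*x-s*y,q0[1]+s*x+c*y,z] for z in(98,70) for x,y in((22,5),(22,-5),(-22,-5),(-22,5))])/1000
im={n:cv2.imread(f"pics/{n}0.png") for n in C}
out=[]
for th in np.radians([-20,-25,-30,-35]):
  row=[]
  for n,(x,y),off in(("scene",(232,198),(-.1,1.3)),("top",(395,200),(-.1,.2))):
    o=cv2.resize(im[n][y:y+34,x:x+40],None,fx=5,fy=5,interpolation=cv2.INTER_CUBIC)
    p=((proj(n,wing(th))+off-[x,y]+.5)*5).astype(int)
    cv2.polylines(o,[p[:4].reshape(-1,1,2)],True,(255,0,0));
    for i in range(4):cv2.line(o,tuple(map(int,p[i])),tuple(map(int,p[i+4])),(0,0,255),1)
    row.append(o)
  out.append(cv2.vconcat(row))
cv2.imwrite("pics/k2.png",cv2.hconcat(out))
E
python3 k.py
```

```text
(no output)
```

View pics/k.png

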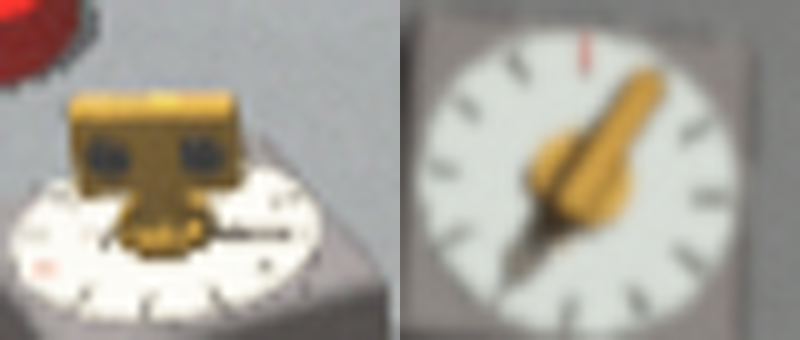

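View pics/k2.png

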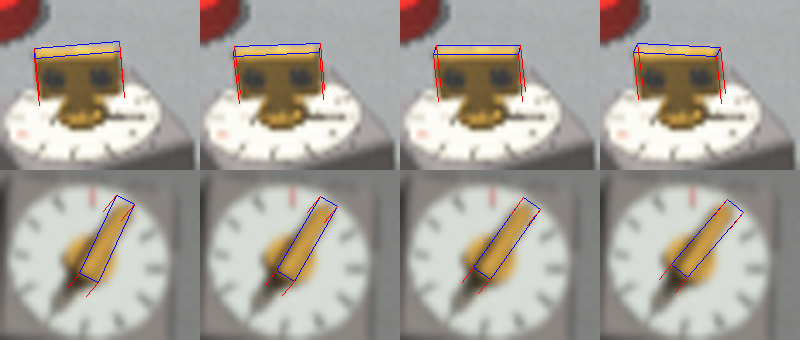

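Request:
drive_tool(targets=[28, 28, -6, 0.155, 56, 56, -12, 0.31, 84, 84, -18, 0.465, 112, 112, -24, 0.62, 140, 140, -30, 0.775], gripper=1, newtons=60)

```text
t: 1.52
ee_pos: [0.3337, -0.5059, 0.2012]
orientation: [[0.48, 0.877, 0.0], [0.877, -0.48, -0.0], [-0.0, 0.0, -1.0]]
force: [0.4, -0.3, -0.2]
width: 0.996
```

Request:
drive_tool(targets=[28, 28, -6, 0.155, 56, 56, -12, 0.31, 84, 84, -18, 0.465, 112, 112, -24, 0.62, 140, 140, -30, 0.775])

```text
t: 2.15
ee_pos: [0.4737, -0.3659, 0.1713]
orientation: [[-0.271, 0.963, 0.0], [0.963, 0.271, -0.0], [-0.0, 0.0, -1.0]]
force: [-0.4, -1.3, -0.2]
width: 0.998
```

Request:
drive_tool(targets=[28, 28, -6, 0.155, 56, 56, -12, 0.31, 84, 84, -18, 0.465, 112, 112, -24, 0.62, 141, 139, -30, 0.775])

```text
t: 2.78
ee_pos: [0.6147, -0.2268, 0.1412]
orientation: [[-0.867, 0.498, 0.0], [0.498, 0.867, -0.0], [-0.0, 0.0, -1.0]]
force: [0.8, -1.1, 0.5]
width: 0.999
```

```bash
cat > st.py <<'E'
from h import *
def st():
    s=ctrl.sense();R=s["orientation"];print("t",round(s["t"],2),"p",(s["ee_pos"]*1000).round(1),"yawY",np.degrees(np.arctan2(R[1,1],R[0,1])).round(2),"j",s["joints"].round(1),"F",s["force"].round(1),"M",s["moment"].round(2),"w",round(s["width"],3));return s
E
python3 -c "from st import *;st();cv2.imwrite('pics/s1.png',grab_frame('scene'));cv2.imwrite('pics/t1.png',grab_frame('top'))"
```

```text
t 2.77 p [ 614.7 -226.8  141.2] yawY 60.11 j [-22.5   6.3  91.3  -0.   82.3 -82.6] F [ 0.8 -1.1  0.5] M [-0.02 -0.02  0.01] w 0.999
```

View pics.

```bash
python3 -c "
import cv2
a=cv2.imread('pics/s1.png')[120:260,180:340]; b=cv2.imread('pics/t1.png')[150:290,340:500]
cv2.imwrite('pics/st1.png',cv2.hconcat([cv2.resize(x,(400,350),interpolation=cv2.INTER_CUBIC) for x in(a,b)]))"
```

```text
(no output)
```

View pics/st1.png

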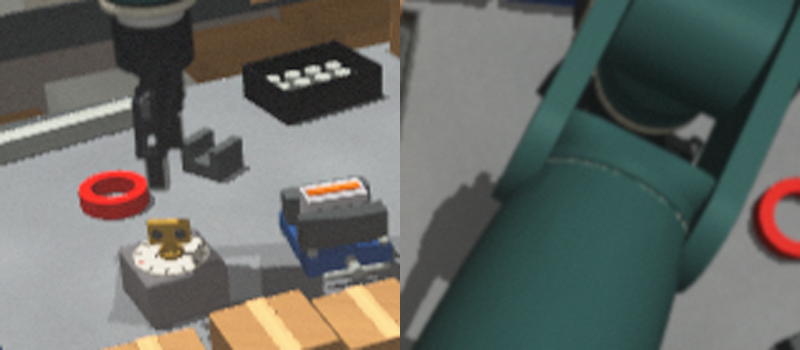

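```bash
python3 -c "
from h import *
import math
c,s=math.cos(math.radians(60)),math.sin(math.radians(60))
for d in(-.05,0,.05): print(proj('scene',[.6147+c*d,-.2268+s*d,.154]))"
python3 -c "
import cv2
cv2.imwrite('pics/st2.png',cv2.resize(cv2.imread('pics/s1.png')[150:240,210:290],None,fx=6,fy=6,interpolation=cv2.INTER_CUBIC))"
```

```text
[[248.39966503 178.30047284]]
[[245.5266468  187.19455304]]
[[242.44834935 196.72412167]]
```

View pics/st2.png

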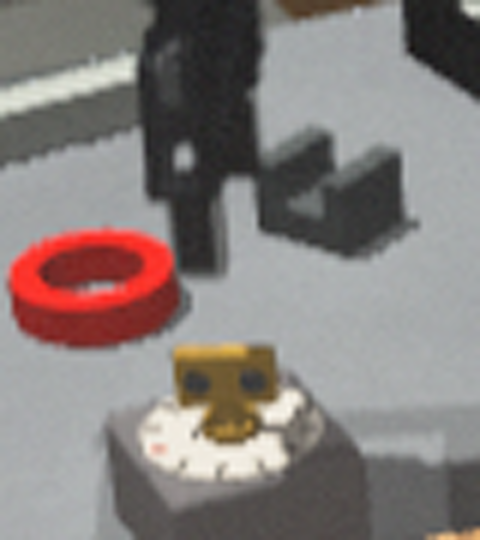

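Request:
drive_tool(targets=[0, -1, -20, 0, 0, -1, -40, 0, 0, -1, -56, 0, 0, -1, -68, 0, 0, -1, -72, 0])

```text
t: 3.5
ee_pos: [0.6135, -0.229, 0.0683]
orientation: [[-0.864, 0.503, -0.001], [0.503, 0.864, 0.0], [0.001, -0.0, -1.0]]
force: [0.0, -0.3, 0.1]
width: 0.998
```

Request:
drive_tool(targets=[0, 0, 0, 0, 0, 0, 0, 0, 0, 0, 0, 0, 0, 0, 0, 0, 0, 0, 0, 0], gripper=0, newtons=40)

```text
t: 4.12
ee_pos: [0.6156, -0.2268, 0.07]
orientation: [[-0.865, 0.502, 0.004], [0.502, 0.865, 0.003], [-0.002, 0.005, -1.0]]
force: [12.2, 17.1, 0.2]
width: 0.104
```

```bash
python3 -c "from st import *;st()"
```

```text
t 4.12 p [ 615.6 -226.8   70. ] yawY 59.88 j [-22.6   9.2  95.    0.3  75.6 -82.5] F [12.2 17.1  0.2] M [ 2.64 -2.01  0.18] w 0.104
```

Request:
drive_tool(targets=[0.5, 1, 0, 0, 0.9, 1.5, 0, 0, 0.9, 1.5, 0, -0.03, 0.9, 1.5, 0, -0.06, 0.9, 1.5, 0, -0.1])

```text
t: 4.75
ee_pos: [0.6158, -0.2264, 0.07]
orientation: [[-0.81, 0.587, 0.002], [0.587, 0.81, 0.001], [-0.001, 0.002, -1.0]]
force: [7.1, 8.8, 1.8]
width: 0.11
```

```bash
python3 -c "from st import *;st()"
```

```text
t 4.75 p [ 615.8 -226.4   70. ] yawY 54.06 j [-22.5   9.3  95.    0.1  75.6 -76.6] F [7.1 8.8 1.8] M [ 1.18 -0.95  0.15] w 0.11
```

Request:
drive_tool(targets=[0.5, 0.8, 0, -0.08, 1, 1.5, 0, -0.16, 1, 1.5, 0, -0.24, 1, 1.5, 0, -0.32, 1, 1.5, 0, -0.4])

```text
t: 5.38
ee_pos: [0.6164, -0.2256, 0.07]
orientation: [[-0.516, 0.857, 0.002], [0.857, 0.516, 0.0], [-0.001, 0.001, -1.0]]
force: [4.3, 3.2, 2.2]
width: 0.107
```

```bash
python3 -c "from st import *;st()"
```

```text
t 5.38 p [ 616.4 -225.6   70. ] yawY 31.04 j [-22.3   9.3  94.9   0.   75.7 -53.4] F [4.3 3.2 2.2] M [ 0.39 -0.5   0.17] w 0.107
```

Request:
drive_tool(targets=[0.5, 0.3, 0, -0.1, 0.5, 0.3, 0, -0.2, 0.5, 0.3, 0, -0.3, 0.5, 0.3, 0, -0.4, 0.5, 0.3, 0, -0.5])

```text
t: 6.0
ee_pos: [0.6174, -0.2252, 0.07]
orientation: [[-0.041, 0.999, 0.003], [0.999, 0.041, 0.0], [0.0, 0.003, -1.0]]
force: [9.4, 3.0, 0.5]
width: 0.11
```

Request:
drive_tool(targets=[0, 0, 0, -0.1, 0, 0, 0, -0.2, 0, 0, 0, -0.3, 0, 0, 0, -0.4, 0, 0, 0, -0.5])

```text
t: 6.62
ee_pos: [0.6183, -0.2253, 0.07]
orientation: [[0.443, 0.897, 0.005], [0.897, -0.443, -0.0], [0.002, 0.005, -1.0]]
force: [19.4, -0.5, -5.1]
width: 0.108
```

```bash
python3 -c "from st import *;st()"
```

```text
t 6.62 p [ 618.3 -225.3   70. ] yawY -26.28 j [-22.3   9.4  94.9   0.1  75.5   4. ] F [19.4 -0.5 -5.1] M [ 0.19 -3.02  0.2 ] w 0.108
```

Request:
drive_tool(targets=[1, 0, 0, -0.1, 2, 0, 0, -0.2, 3, 0, 0, -0.3, 3, 0, 0, -0.4, 3, 0, 0, -0.5])

```text
t: 7.25
ee_pos: [0.6196, -0.2259, 0.07]
orientation: [[0.819, 0.574, 0.001], [0.574, -0.819, -0.001], [0.0, 0.001, -1.0]]
force: [2.2, -3.4, 2.7]
width: 0.105
```

```bash
python3 -c "from st import *;st()"
```

```text
t 7.25 p [ 619.6 -225.9   70. ] yawY -54.95 j [-22.2   9.7  94.5  -0.   75.7  32.7] F [ 2.2 -3.4  2.7] M [-0.26  0.02  0.13] w 0.105
```

Request:
drive_tool(targets=[0.3, -0.5, 0, -0.1, 0.3, -0.5, 0, -0.2, 0.3, -0.5, 0, -0.3, 0.3, -0.5, 0, -0.4, 0.3, -0.5, 0, -0.5])

```text
t: 7.88
ee_pos: [0.6201, -0.2268, 0.07]
orientation: [[0.994, 0.111, 0.002], [0.111, -0.994, -0.002], [0.001, 0.002, -1.0]]
force: [2.5, -6.6, 1.8]
width: 0.107
```

Request:
drive_tool(targets=[0, 0, 0, -0.1, 0, 0, 0, -0.2, 0, 0, 0, -0.3, 0, 0, 0, -0.4, 0, 0, 0, -0.5])

```text
t: 8.5
ee_pos: [0.62, -0.2278, 0.07]
orientation: [[0.925, -0.379, 0.002], [-0.379, -0.925, -0.003], [0.003, 0.002, -1.0]]
force: [2.6, -14.3, 0.2]
width: 0.109
```

```bash
python3 -c "from st import *;st()"
```

```text
t 8.5 p [ 620.  -227.8   70. ] yawY -112.28 j [-22.3   9.7  94.4  -0.1  75.6  90. ] F [  2.6 -14.3   0.2] M [-2.15 -0.48  0.23] w 0.109
```

Request:
drive_tool(targets=[0, -0.8, 0, -0.05, 0, -1.5, 0, -0.1, 0, -1.5, 0, -0.15, 0, -1.5, 0, -0.18, 0, -1.5, 0, -0.21])

```text
t: 9.12
ee_pos: [0.6199, -0.2284, 0.07]
orientation: [[0.827, -0.562, 0.001], [-0.562, -0.827, -0.002], [0.002, 0.001, -1.0]]
force: [0.1, -5.9, 2.3]
width: 0.11
```

```bash
python3 -c "from st import *;st()"
```

```text
t 9.12 p [ 619.9 -228.4   70. ] yawY -124.16 j [-2.240e+01  9.800e+00  9.440e+01 -1.000e-01  7.570e+01  1.018e+02] F [ 0.1 -5.9  2.3] M [-0.78 -0.11  0.22] w 0.11
```

Request:
drive_tool(targets=[0, -0.5, 0, -0.02, 0, -0.5, 0, -0.04, 0, -0.5, 0, -0.06, 0, -0.5, 0, -0.08, 0, -0.5, 0, -0.08])

```text
t: 9.75
ee_pos: [0.6198, -0.2286, 0.07]
orientation: [[0.78, -0.625, 0.001], [-0.625, -0.78, -0.001], [0.001, 0.0, -1.0]]
force: [-1.1, -5.8, 5.7]
width: 0.115
```

```bash
python3 -c "from st import *;st()"
```

```text
t 9.75 p [ 619.8 -228.6   70. ] yawY -128.7 j [-22.4   9.8  94.4  -0.   75.7 106.3] F [-1.1 -5.8  5.7] M [-0.75  0.    0.53] w 0.115
```

Request:
drive_tool(targets=[0, -0.5, 0, -0.03, 0, -0.5, 0, -0.05, 0, -0.5, 0, -0.06, 0, -0.5, 0, -0.06, 0, -0.5, 0, -0.06])

```text
t: 10.38
ee_pos: [0.6198, -0.2287, 0.07]
orientation: [[0.742, -0.67, 0.001], [-0.67, -0.742, -0.001], [0.001, 0.0, -1.0]]
force: [-2.5, -2.0, 7.1]
width: 0.108
```

```bash
python3 -c "from st import *;st()"
```

```text
t 10.38 p [ 619.8 -228.7   70. ] yawY -132.06 j [-22.5   9.8  94.4  -0.   75.8 109.6] F [-2.5 -2.   7.1] M [-0.42  0.13  1.39] w 0.108
```

Request:
drive_tool(targets=[0, 0, 0, 0, 0, 0, 0, 0, 0, 0, 0, 0, 0, 0, 0, 0, 0, 0, 0, 0], gripper=1)

```text
t: 11.0
ee_pos: [0.6196, -0.2285, 0.0693]
orientation: [[0.742, -0.671, -0.0], [-0.671, -0.742, 0.0], [-0.0, -0.0, -1.0]]
force: [0.3, -0.0, -0.1]
width: 0.999
```

Request:
drive_tool(targets=[0, 0, 25, 0, 0, 0, 60, 0, 0, 0, 100, 0, 0, 0, 140, 0, 0, 0, 190, 0])

```text
t: 11.62
ee_pos: [0.6192, -0.2284, 0.26]
orientation: [[0.742, -0.671, -0.001], [-0.671, -0.742, 0.001], [-0.001, 0.0, -1.0]]
force: [0.9, -0.0, 0.1]
width: 0.998
```

```bash
python3 -c "from st import *;st();cv2.imwrite('pics/s3.png',grab_frame('scene'))
cv2.imwrite('pics/s3c.png',cv2.resize(cv2.imread('pics/s3.png')[150:250,200:330],None,fx=6,fy=6,interpolation=cv2.INTER_CUBIC))"
```

```text
t 11.62 p [ 619.2 -228.4  260. ] yawY -132.13 j [-22.5   4.5  82.3   0.   93.3 109.7] F [ 0.9 -0.   0.1] M [-0.03 -0.06  0.03] w 0.998
```

View pics/s3c.png

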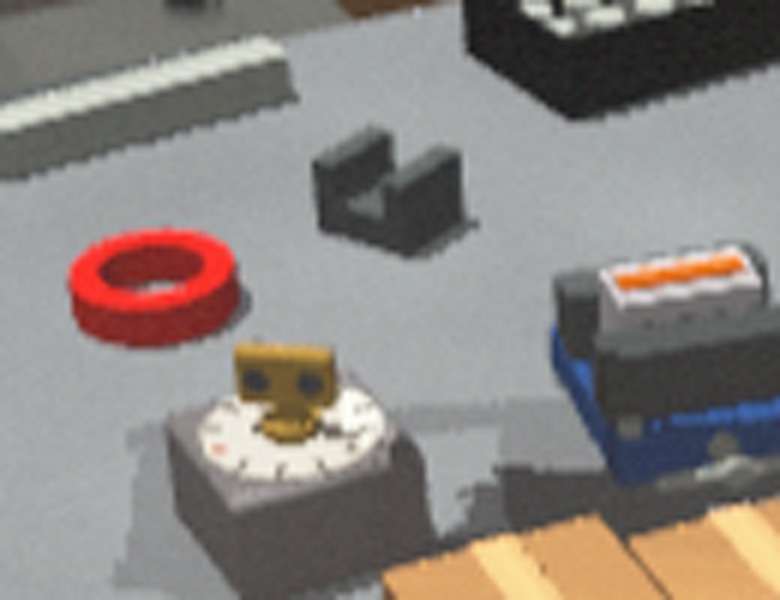

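```bash
python3 -c "
from h import *
import pickle
print('small base',back('scene',(457,357),0),'small top',back('scene',(461,326.5),.075),back('top',(171,266.5),.075))
print('large top',back('scene',(501.5,261.5),.17),back('top',(161.5,313.5),.17))
for h in(.06,.065,.07,.075,.08,.085): print(h,back('scene',(461,326.5),h)-back('top',(171,266.5),h))
for h in(.15,.17,.19,.2): print(h,back('scene',(501.5,261.5),h)-back('top',(161.5,313.5),h))
"
```

```text
small base [0.42360525 0.36291626 0.        ] small top [0.42252213 0.35684318 0.075     ] [0.42185805 0.35172076 0.075     ]
large top [0.31663981 0.33044285 0.17      ] [0.30672092 0.32059488 0.17      ]
0.06 [-0.01385958 -0.01089456  0.        ]
0.065 [-0.00901836 -0.00555557  0.        ]
0.07 [-0.00417714 -0.00021657  0.        ]
0.075 [0.00066408 0.00512243 0.        ]
0.08 [ 5.50529874e-03  1.04614208e-02 -1.11022302e-16]
0.085 [0.01034652 0.01580042 0.        ]
0.15 [-0.0141481  -0.01502554  0.        ]
0.17 [0.00991889 0.00984798 0.        ]
0.19 [0.03398588 0.03472149 0.        ]
0.2 [0.04601938 0.04715825 0.        ]
```

Request:
drive_tool(targets=[-16, 49, 0, 0.06, -31, 98, 0, 0.12, -46, 147, 0, 0.18, -62, 196, 0, 0.24, -77, 245, 0, 0.3])

```text
t: 12.3
ee_pos: [0.5418, 0.0179, 0.2593]
orientation: [[0.908, -0.42, 0.0], [-0.42, -0.908, 0.0], [0.0, -0.0, -1.0]]
force: [1.1, -0.6, 0.9]
width: 1.0
```

Request:
drive_tool(targets=[-16, 49, 0, 0.06, -31, 98, 0, 0.12, -46, 147, -10, 0.18, -62, 196, -30, 0.24, -77, 246, -60, 0.3])

```text
t: 12.92
ee_pos: [0.4651, 0.2641, 0.1995]
orientation: [[0.991, -0.133, 0.002], [-0.133, -0.991, 0.001], [0.002, -0.001, -1.0]]
force: [1.3, 0.1, -0.7]
width: 0.999
```

```bash
python3 -c "from st import *;st();cv2.imwrite('pics/s4.png',grab_frame('scene'));cv2.imwrite('pics/t4.png',grab_frame('top'))
a=cv2.imread('pics/s4.png')[180:360,340:520];b=cv2.imread('pics/t4.png')[180:360,130:310]
cv2.imwrite('pics/st4.png',cv2.hconcat([cv2.resize(x,(400,400),interpolation=cv2.INTER_CUBIC) for x in(a,b)]))"
```

```text
t 12.93 p [465.1 264.1 199.5] yawY -97.64 j [ 26.9 -10.5 102.3   0.   88.1 124.5] F [ 1.3  0.1 -0.7] M [-0.01  0.01  0.02] w 0.999
```

View pics/st4.png

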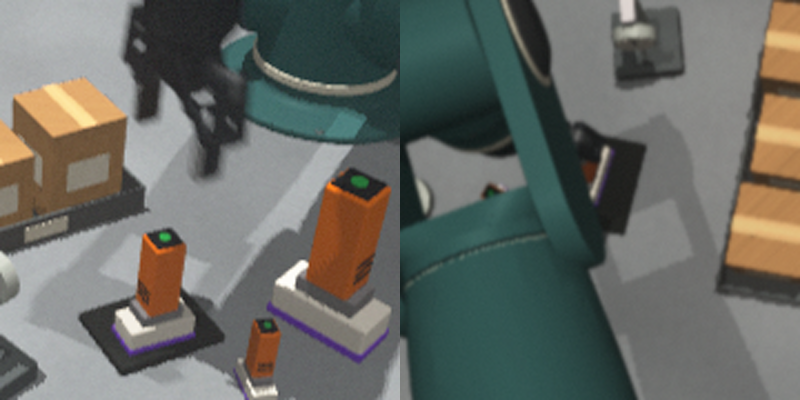

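Request:
drive_tool(targets=[0, -1, -30, 0, 0, -1, -60, 0, 0, -1, -90, 0, 0, -1, -113, 0, 0, -1, -123, 0])

```text
t: 13.65
ee_pos: [0.4654, 0.2609, 0.0754]
orientation: [[0.991, -0.135, -0.001], [-0.135, -0.991, -0.001], [-0.001, 0.001, -1.0]]
force: [1.1, -0.3, -0.2]
width: 1.001
```

```bash
python3 -c "from st import *;st();cv2.imwrite('pics/s5.png',grab_frame('scene'))
a=cv2.imread('pics/s5.png')[220:370,360:510]
cv2.imwrite('pics/st5.png',cv2.resize(a,(600,600),interpolation=cv2.INTER_CUBIC))"
```

```text
t 13.65 p [465.4 260.9  75.4] yawY -97.78 j [ 26.5  -6.1 110.1  -0.   76.  124.3] F [ 1.1 -0.3 -0.2] M [-0.03  0.03 -0.05] w 1.001
```

View pics/st5.png

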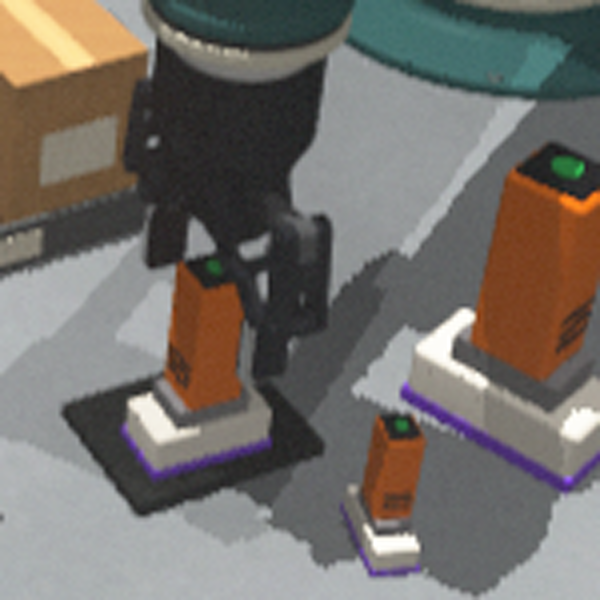

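```bash
python3 -c "
from h import *
a=np.radians(-97.78);n=np.array([np.cos(a),np.sin(a),0])
P=np.array([.4654,.2609,.0884])
for d in(-.0425,-.05,-.057,0,.0425,.05,.057):
  q=(proj('scene',P+n*d)[0]+[-.1,1.3]-[360,220]+.5)*4; print(d,q.round())
for z in(.0884,.124): print((proj('scene',[.464,.2622,z])[0]+[-.1,1.3]-[360,220]+.5)*4)"
```

```text
-0.0425 [252. 378.]
-0.05 [261. 388.]
-0.057 [268. 398.]
0 [206. 323.]
0.0425 [164. 272.]
0.05 [157. 263.]
0.057 [150. 255.]
[210.43554525 323.63178047]
[217.40107663 266.95587829]
```

Request:
drive_tool(targets=[0, 0, 0, 0, 0, 0, 0, 0, 0, 0, 0, 0, 0, 0, 0, 0, 0, 0, 0, 0], gripper=0, newtons=50)

```text
t: 14.32
ee_pos: [0.4659, 0.2616, 0.0769]
orientation: [[0.991, -0.135, 0.001], [-0.135, -0.991, 0.0], [0.001, -0.001, -1.0]]
force: [0.3, -0.7, 6.3]
width: 0.321
```

```bash
python3 -c "from st import *;st();cv2.imwrite('pics/s6.png',grab_frame('scene'))
a=cv2.imread('pics/s6.png')[250:350,370:470]
cv2.imwrite('pics/st6.png',cv2.resize(a,(600,600),interpolation=cv2.INTER_CUBIC))"
```

```text
t 14.32 p [465.9 261.6  76.9] yawY -97.74 j [ 26.6  -6.1 110.   -0.   76.  124.3] F [ 0.3 -0.7  6.3] M [-0.14  0.01  0.  ] w 0.321
```

View pics/st6.png

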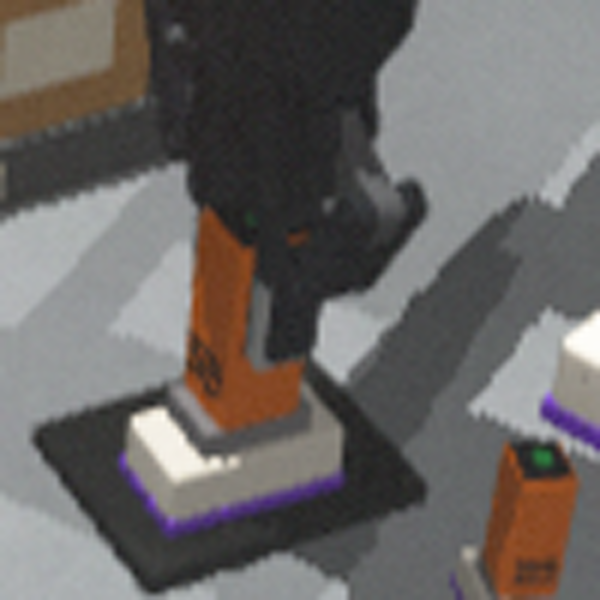

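Request:
drive_tool(targets=[0, 0, 5, 0, 0, 0, 15, 0, 0, 0, 35, 0, 0, 0, 60, 0, 0, 0, 90, 0])

```text
t: 15.0
ee_pos: [0.4655, 0.2614, 0.1682]
orientation: [[0.991, -0.135, 0.0], [-0.135, -0.991, 0.0], [0.0, -0.0, -1.0]]
force: [0.6, 0.4, -1.7]
width: 0.324
```

```bash
python3 -c "from st import *;st();cv2.imwrite('pics/s7.png',grab_frame('scene'))
a=cv2.imread('pics/s7.png')[200:350,350:500]
cv2.imwrite('pics/st7.png',cv2.resize(a,(600,600),interpolation=cv2.INTER_CUBIC))"
```

```text
t 15.0 p [465.5 261.4 168.2] yawY -97.75 j [ 26.6  -9.8 104.6   0.   85.2 124.3] F [ 0.6  0.4 -1.7] M [ 0.01 -0.01 -0.  ] w 0.324
```

View pics/st7.png

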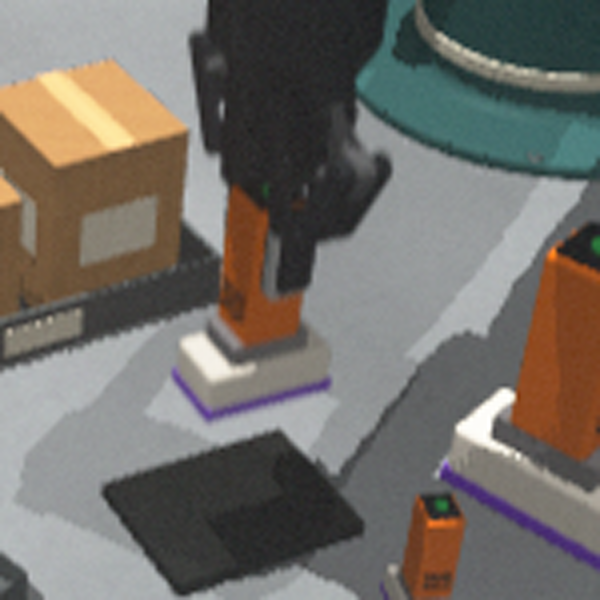

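Request:
drive_tool(targets=[0, 0, 20, 0, 0, 0, 45, 0, 0, -10, 70, 0, -2, -35, 72, 0, -4, -70, 72, -0.01])

```text
t: 15.68
ee_pos: [0.4613, 0.1911, 0.239]
orientation: [[0.99, -0.144, 0.0], [-0.144, -0.99, 0.0], [0.0, -0.0, -1.0]]
force: [0.2, 0.4, -1.8]
width: 0.322
```

Request:
drive_tool(targets=[-4, -40, 0, 0, -8, -80, 0, -0.01, -12, -120, 0, -0.01, -16, -160, 0, -0.02, -20, -200, 0, -0.02])

```text
t: 16.3
ee_pos: [0.4411, -0.0098, 0.2388]
orientation: [[0.986, -0.165, 0.0], [-0.165, -0.986, -0.0], [0.0, 0.0, -1.0]]
force: [0.5, -0.0, -2.2]
width: 0.32
```

Request:
drive_tool(targets=[-4, -40, 0, 0, -8, -80, 0, -0.01, -13, -120, 0, -0.01, -18, -160, 0, -0.02, -22, -200, 0, -0.02])

```text
t: 16.92
ee_pos: [0.419, -0.2098, 0.2389]
orientation: [[0.983, -0.184, 0.0], [-0.184, -0.983, 0.0], [0.0, -0.0, -1.0]]
force: [0.8, 0.3, -2.5]
width: 0.321
```

Request:
drive_tool(targets=[-2, -15, 0, 0, -4, -28, 0, 0, -4, -33, 0, 0, -4, -33, 0, 0, -4, -33, 0, 0])

```text
t: 17.55
ee_pos: [0.4157, -0.241, 0.2384]
orientation: [[0.983, -0.183, 0.0], [-0.183, -0.983, 0.0], [0.0, -0.0, -1.0]]
force: [0.0, 0.4, -1.6]
width: 0.325
```

```bash
python3 -c "from st import *;st();cv2.imwrite('pics/s8.png',grab_frame('scene'));cv2.imwrite('pics/t8.png',grab_frame('top'))
a=cv2.imread('pics/s8.png')[120:270,240:390];b=cv2.imread('pics/t8.png')[220:370,340:490]
cv2.imwrite('pics/st8.png',cv2.hconcat([cv2.resize(x,(400,400),interpolation=cv2.INTER_CUBIC) for x in(a,b)]))"
```

```text
t 17.55 p [ 415.7 -241.   238.4] yawY -100.57 j [-33.1 -18.3 105.    0.   93.3  67.4] F [ 0.   0.4 -1.6] M [-0.06 -0.    0.03] w 0.325
```

View pics/st8.png

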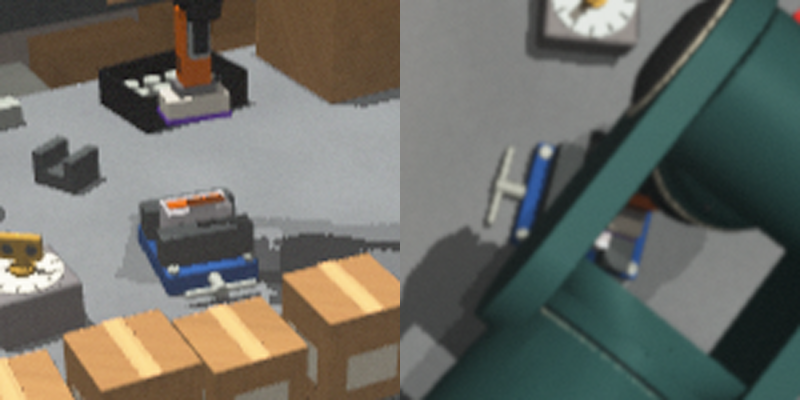

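View pics/s8.png

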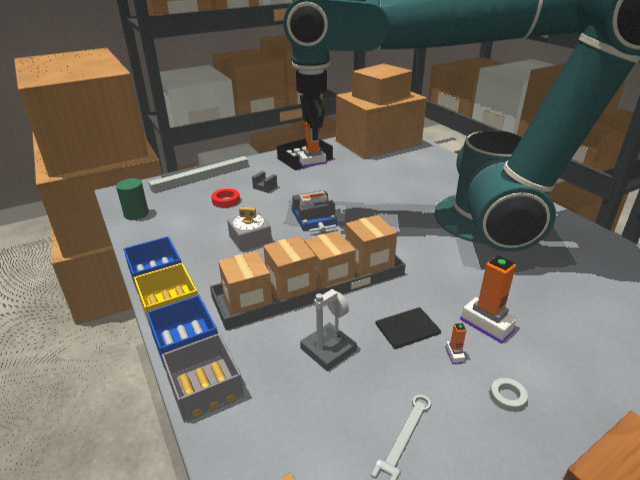

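Request:
drive_tool(targets=[0, 0, -18, 0, 0, 0, -38, 0, 0, 0, -56, 0, 0, 0, -70, 0, 0, 0, -77, 0])

```text
t: 18.27
ee_pos: [0.4153, -0.2415, 0.1601]
orientation: [[0.983, -0.184, -0.001], [-0.184, -0.983, 0.001], [-0.001, -0.0, -1.0]]
force: [-1.4, -0.2, -1.3]
width: 0.321
```

Request:
drive_tool(targets=[0, 0, 0, 0, 0, 0, 0, 0, 0, 0, 0, 0, 0, 0, 0, 0, 0, 0, 0, 0])

```text
t: 18.9
ee_pos: [0.4156, -0.2416, 0.1614]
orientation: [[0.983, -0.184, 0.0], [-0.184, -0.983, -0.0], [0.0, 0.0, -1.0]]
force: [0.4, -0.2, -2.1]
width: 0.322
```

```bash
cat > v.py <<'E'
from st import *
import sys
k=sys.argv[1]
im=np.mean([grab_frame('scene').astype(float) for _ in range(4)],0).astype(np.uint8);cv2.imwrite(f'pics/s{k}.png',im);s=st()
a=im[165:240,270:370]
o=cv2.resize(a,(800,600),interpolation=cv2.INTER_CUBIC)
f=lambda P:((proj('scene',P)+[-.1,1.3]-[270,165]+.5)*8).astype(int)
def poly(c,yaw,w,h,z):
    C_,S=np.cos(yaw),np.sin(yaw);return np.array([[c[0]+C_*x-S*y,c[1]+S*x+C_*y,z] for x,y in((w,h),(w,-h),(-w,-h),(-w,h))])/1000
cv2.imwrite(f'pics/sr{k}.png',o)
cv2.polylines(o,[f(poly((414.3,-243.5),-.185,30,7,74)).reshape(-1,1,2)],True,(0,255,0))
p=s['ee_pos']*1000; L=poly((p[0],p[1]),np.arctan2(s['orientation'][1,0],s['orientation'][0,0]),33.5,17.5,p[2]-66.9)
cv2.polylines(o,[f(L).reshape(-1,1,2)],True,(255,255,0))
cv2.imwrite(f'pics/sv{k}.png',o)
E
python3 v.py 9
```

```text
t 19.1 p [ 415.6 -241.6  161.3] yawY -100.61 j [-33.2 -16.8 111.    0.   85.8  67.4] F [ 0.2 -0.1 -1.3] M [-0.01  0.    0.01] w 0.322
```

View pics/sr9.png

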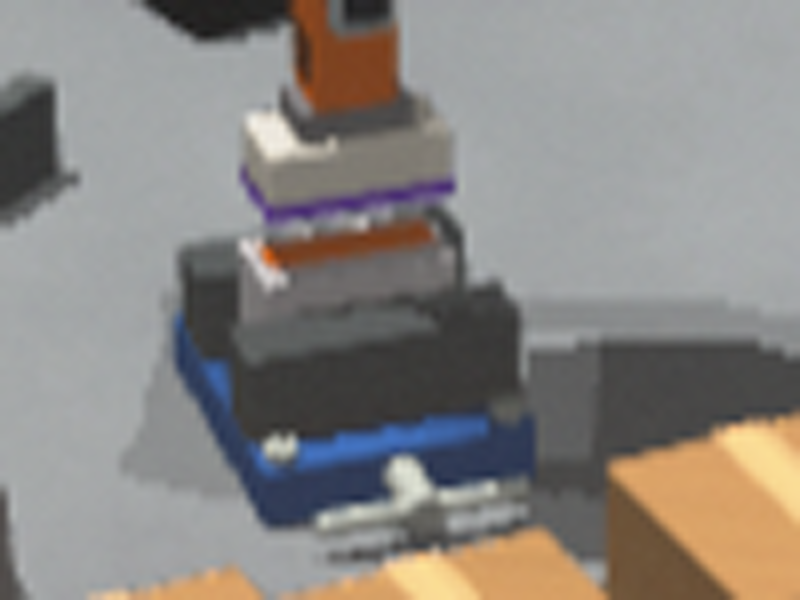

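View pics/sv9.png

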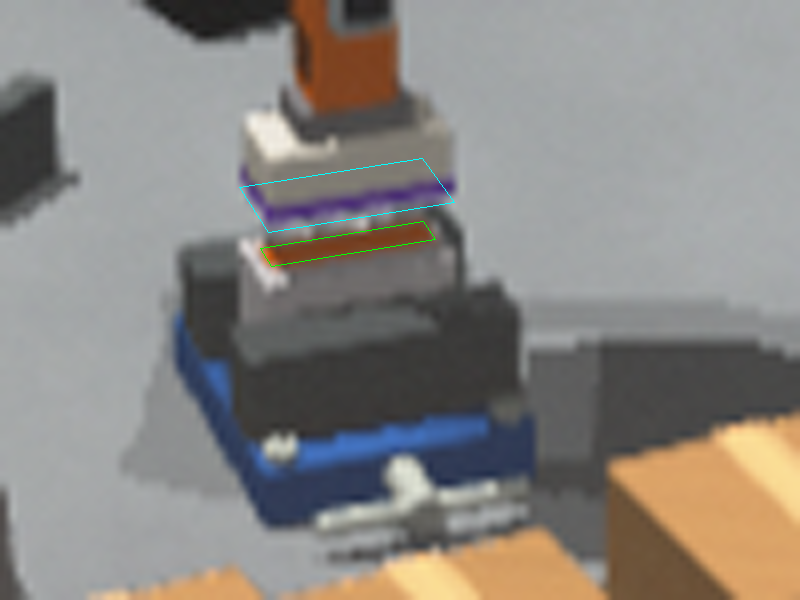

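Run:
```python
from h import *
def poly(c,yaw,w,h,z):
    C_,S=np.cos(yaw),np.sin(yaw);return np.array([[c[0]+C_*x-S*y,c[1]+S*x+C_*y,z] for x,y in((w,h),(w,-h),(-w,h))])/1000
q=lambda L:np.array(L)
D=dict(s6=((465.9,261.6,76.9),-7.74,q([(168,533),(122,460),(342,482)])/6-.5+[370,250]),
 s7=((465.5,261.4,168.2),-7.75,q([(210,418),(175,377),(329,384)])/4-.5+[350,200]),
 s9=((415.6,-241.6,161.3),-10.61,q([(268,222),(241,185),(455,190)])/8-.5+[270,165]))
for k,(p,y,o) in D.items():
    r=o-proj("scene",poly(p,np.radians(y),33.5,17.5,p[2]-66.9)); print(k,r.round(2).tolist(),r.mean(0).round(2))
# strip residual using fit
print(proj("scene",np.array([[414.3,-243.5,74]])/1000))
J=[proj("scene",np.array([.4156,-.2416,.0944])+np.eye(3)[i]*.001)[0]-proj("scene",[.4156,-.2416,.0944])[0] for i in range(3)];print(np.round(J,3))
```

```text
s6 [[0.15, -0.28], [0.75, -0.96], [0.05, -0.04]] [ 0.32 -0.43]
s7 [[0.83, 0.16], [0.89, 0.99], [0.02, 0.14]] [0.58 0.43]
s9 [[-0.1, -0.01], [0.1, 0.97], [-0.01, -0.2]] [-0.    0.25]
[[313.11790884 193.66901604]]
[[-0.318  0.084]
 [ 0.17   0.145]
 [-0.007 -0.322]]
```

Run:
```python
from h import *
def cen(n,box,f):
    x,y,w,h=box;im=cv2.imread(f"pics/{n}0.png")[y:y+h,x:x+w].astype(float)
    W=np.clip(f(im[...,0],im[...,1],im[...,2]),0,None);ys,xs=np.mgrid[y:y+h,x:x+w]
    thr=W.max()*.15;W=np.where(W>thr,W,0)
    return np.array([(W*xs).sum(),(W*ys).sum()])/W.sum(),W.max()
og=lambda b,g,r:(r-g)-40   # orange saturation
gr=lambda b,g,r:g-np.maximum(r,b)-20
for n,bs,bl in(("scene",(298,188,32,14),(405,280,18,12)),("top",(404,280,20,34),(198,243,16,14))):
    c,m=cen(n,bs,og);print(n,"strip",c.round(2),m,(back(n,c,.074)*1000).round(1))
    c,m=cen(n,bl,gr);print(n,"green",c.round(2),m,(back(n,c,.124)*1000).round(1))
```

```text
scene strip [312.93 195.17] 78.0 [ 418.9 -236.    74. ]
scene green [413.74 286.14] 89.0 [466.6 264.9 124. ]
top strip [413.8 296.7] 50.0 [ 413.6 -242.    74. ]
top green [204.86 249.59] 59.0 [464.4 262.5 124. ]
```

Run:
```python
from st import *
im=np.mean([grab_frame('top').astype(float) for _ in range(3)],0).astype(np.uint8);cv2.imwrite('pics/t9.png',im)
cv2.imwrite('pics/tr9.png',cv2.resize(im[255:330,370:470],(800,600),interpolation=cv2.INTER_CUBIC))
```

```text
(no output)
```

View pics/tr9.png

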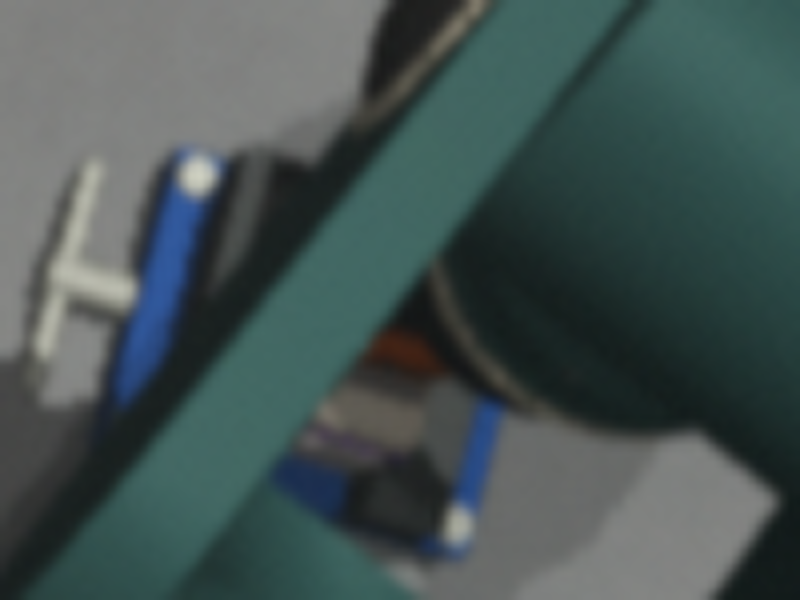

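```bash
cat > ov.py <<'E'
from h import *
def box(p,yaw,w,h,z0,z1):
    c,s=np.cos(yaw),np.sin(yaw);return np.array([[p[0]+c*x-s*y,p[1]+s*x+c*y,z] for z in(z0,z1) for x,y in((w,h),(w,-h),(-w,-h),(-w,h))])/1000
def draw(o,f,P,col):
    q=[tuple(map(int,r)) for r in f(P)]
    for i in range(4):
        cv2.line(o,q[i],q[(i+1)%4],col);cv2.line(o,q[4+i],q[4+(i+1)%4],col);cv2.line(o,q[i],q[i+4],col)
E
python3 - <<'E'
from ov import *
p=(415.6,-241.6);z=161.3-66.9;y=np.radians(-10.61)
for n,f0,org,name in(("top","t9",(370,255),"a"),("scene","s9",(270,165),"b")):
    im=cv2.imread(f"pics/{f0}.png");o=cv2.resize(im[org[1]:org[1]+75,org[0]:org[0]+100],(800,600),interpolation=cv2.INTER_CUBIC)
    f=lambda P:(proj(n,P)-org+.5)*8
    draw(o,f,box(p,y,33.5,17.5,z,z+26),(255,255,0)); draw(o,f,box(p,y,15,14,z+36,z+112),(0,255,255))
    cv2.imwrite(f"pics/ov_{name}.png",o)
E
```

```text
(no output)
```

View pics/ov_a.png

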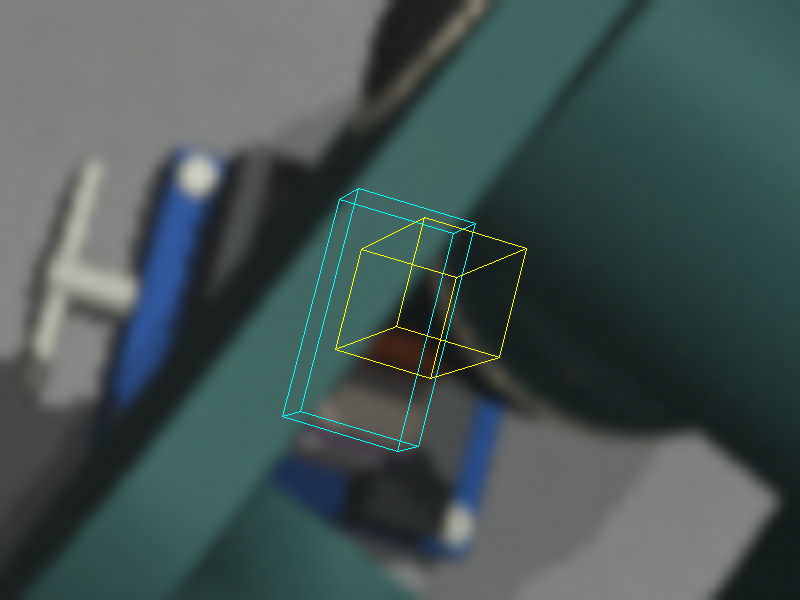

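View pics/ov_b.png

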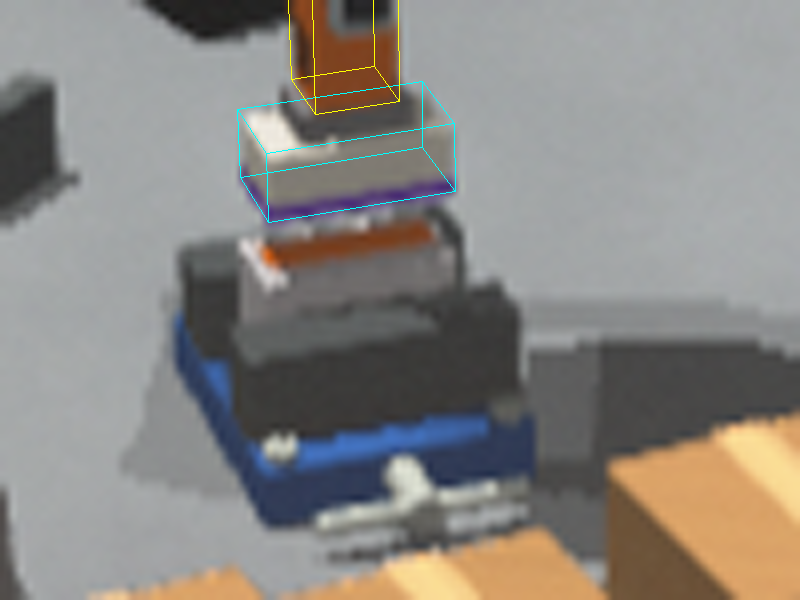

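Request:
drive_tool(targets=[0.5, 0.5, -3, 0, 0.5, 0.5, -6, 0, 0.5, 0.5, -8, 0, 0.5, 0.5, -9.5, 0, 0.5, 0.5, -10, 0])

```text
t: 19.88
ee_pos: [0.4161, -0.2411, 0.1512]
orientation: [[0.983, -0.184, -0.0], [-0.184, -0.983, 0.0], [-0.0, -0.0, -1.0]]
force: [-0.8, -0.5, -3.0]
width: 0.321
```

Request:
drive_tool(targets=[0, 0, 0, 0, 0, 0, 0, 0, 0, 0, 0, 0, 0, 0, 0, 0, 0, 0, 0, 0])

```text
t: 20.5
ee_pos: [0.4161, -0.2411, 0.1513]
orientation: [[0.983, -0.184, -0.0], [-0.184, -0.983, 0.0], [-0.0, -0.0, -1.0]]
force: [0.2, 0.5, -2.4]
width: 0.32
```

```bash
python3 v.py 10
```

```text
t 20.7 p [ 416.1 -241.1  151.3] yawY -100.61 j [-33.1 -16.4 111.7  -0.   84.8  67.5] F [ 0.1 -0.7 -1.5] M [-0.04 -0.01 -0.01] w 0.323
```

View pics/sr10.png

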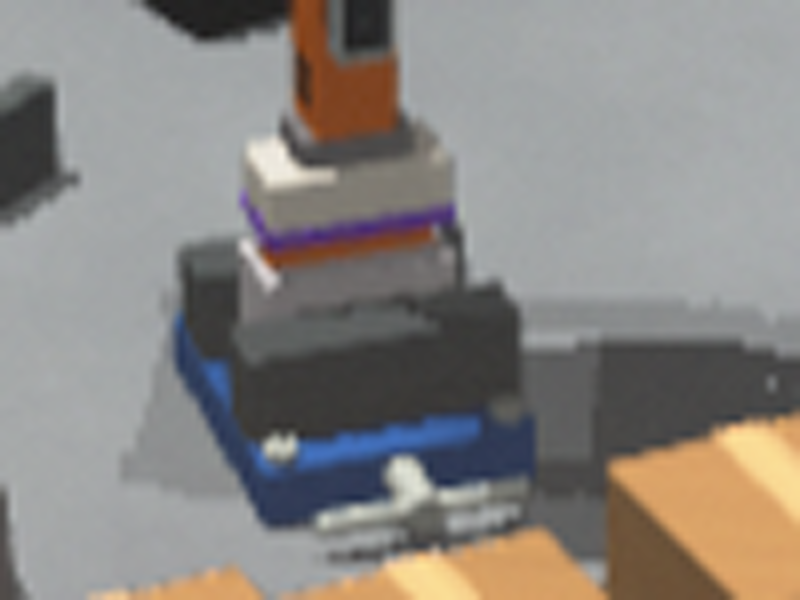

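View pics/s10.png

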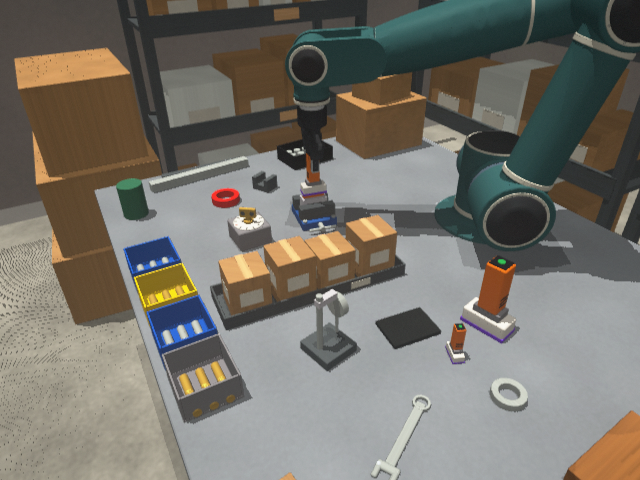

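Run:
```python
from h import *
def meas(img,p,yaw,lz):
    im=cv2.imread(f"pics/{img}.png").astype(float);V=np.clip(im[...,0]-im[...,1]-15,0,None)*1.0
    R=np.clip((im[...,0]+im[...,2])/2-im[...,1]-12,0,None)
    c,s=np.cos(yaw),np.sin(yaw);out=[]
    for face in("y","x"):
        o=[]
        for t in np.linspace(-.8,.8,15):
            l=(33.5*t,17.5) if face=="y" else (33.5,17.5*t)
            P=np.array([p[0]+c*l[0]-s*l[1],p[1]+s*l[0]+c*l[1],lz])/1000
            u,v=proj("scene",P)[0]
            vs=np.arange(v-5,v+4,.25)
            pr=cv2.remap(R.astype(np.float32),np.full((len(vs),1),u,np.float32),vs.astype(np.float32)[:,None],cv2.INTER_LINEAR).ravel()
            if pr.sum()>20:o.append((pr*vs).sum()/pr.sum()-v)
        out.append((face,len(o),np.median(o).round(2) if o else None,np.std(o).round(2) if o else None))
    print(img,out)
for k in("s5","s6"): meas(k,(465.9,261.6),np.radians(-7.74),10)
meas("scene0",(465.9,261.6),np.radians(-7.74),10)
meas("s9",(415.6,-241.6),np.radians(-10.61),161.3-66.9)
meas("s10",(416.1,-241.1),np.radians(-10.61),151.3-66.9)
```

```text
s5 [('y', 15, np.float64(0.44), np.float64(0.14)), ('x', 15, np.float64(-1.37), np.float64(0.36))]
s6 [('y', 15, np.float64(-0.4), np.float64(0.11)), ('x', 15, np.float64(-1.42), np.float64(0.31))]
scene0 [('y', 15, np.float64(0.38), np.float64(0.15)), ('x', 15, np.float64(-1.4), np.float64(0.39))]
s9 [('y', 15, np.float64(-0.63), np.float64(0.06)), ('x', 15, np.float64(-0.75), np.float64(0.18))]
s10 [('y', 15, np.float64(-0.29), np.float64(0.1)), ('x', 15, np.float64(-0.98), np.float64(0.19))]
```

Request:
drive_tool(targets=[0.3, 1, 0, 0, 0.3, 2, 0, 0, 0.3, 2.5, -0.3, 0, 0.3, 2.5, -0.3, 0, 0.3, 2.5, -0.3, 0])

```text
t: 21.32
ee_pos: [0.4164, -0.2386, 0.151]
orientation: [[0.983, -0.184, 0.0], [-0.184, -0.983, -0.0], [0.0, 0.0, -1.0]]
force: [0.8, 0.5, -1.8]
width: 0.324
```

Request:
drive_tool(targets=[0, 0, 0, 0, 0, 0, 0, 0, 0, 0, 0, 0, 0, 0, 0, 0, 0, 0, 0, 0])

```text
t: 21.95
ee_pos: [0.4164, -0.2386, 0.151]
orientation: [[0.983, -0.184, -0.0], [-0.184, -0.983, 0.0], [-0.0, -0.0, -1.0]]
force: [0.5, -0.7, -2.0]
width: 0.324
```

```bash
python3 v.py 11
python3 - <<'E'
from ov import *
p=(416.4,-238.6);y=np.radians(-10.61)
im=cv2.imread("pics/s11.png");o=cv2.resize(im[165:240,270:370],(800,600),interpolation=cv2.INTER_CUBIC)
f=lambda P:(proj("scene",P)+[0,.2]-(270,165)+.5)*8
draw(o,f,box(p,y,33.5,17.5,84,110),(255,255,0)); draw(o,f,box(p,y,30,7,74,74),(0,255,0)); draw(o,f,box(p,y,35,18,62,72),(0,0,255))
cv2.imwrite("pics/ov11.png",o)
E
```

```text
t 22.15 p [ 416.4 -238.6  151. ] yawY -100.61 j [-32.9 -16.6 111.8  -0.   84.8  67.8] F [-0.8  0.2 -2.1] M [0.02 0.02 0.02] w 0.323
```

View pics/ov11.png

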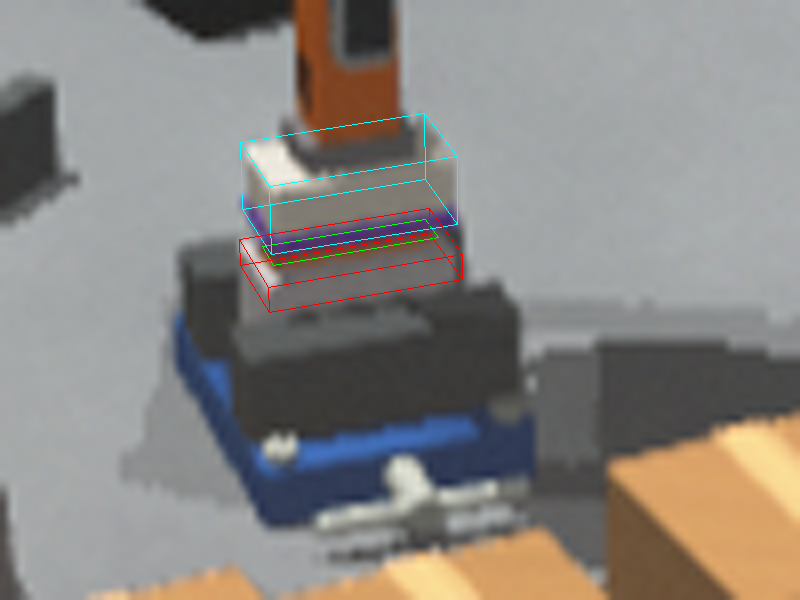

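Run:
```python
from st import *
a=cv2.imread('pics/s3.png').astype(int);b=cv2.imread('pics/s11.png').astype(int)
for n,(x,y,w,h) in dict(key=(232,198,40,34),cartons=(212,215,190,105),tape=(208,185,35,24),bearing=(485,372,46,42)).items():
    d=np.abs(a-b)[y:y+h,x:x+w].max(2);print(n,(d>60).mean().round(4))
st();print(ctrl.close_job());st()
```

```text
key 0.0088
cartons 0.0374
tape 0.0
bearing 0.0
t 22.15 p [ 416.4 -238.6  151. ] yawY -100.61 j [-32.9 -16.6 111.8  -0.   84.8  67.8] F [-0.8  0.2 -2.1] M [0.02 0.02 0.02] w 0.323
the job is handed in; nothing more can be done
None
the job is handed in; nothing more can be done
```

I wound the key to its stop, then carried the middle-sized lamp over the cartons. I handed the job in at 22.2 s, still holding the lamp lens down over the strip.

- **Key:** I wound it clockwise in one continuous grip. At the stop the wrist moment rose from 0.22 to 1.39 N m. A picture taken after release shows the wing at about −36°, which fits the value of 3.8.
- **Lamp at hand-in:** The tool was still. The measured force was only the lamp's weight of about 2 N. I read the lens as about 10 mm above the strip and the head as in line with it (−10.6°).
- **Loose things:** By eye, the cartons and the other loose things stood where they were. Comparing pictures from before and after the carry, the tape and bearing areas did not change. The carton area changed by 3.7 %, which I put down to the arm's shadow but did not check further. I made no numeric check of the vee block or the wrench.
- **Disagreement between cameras:** The two cameras placed the strip about 6 mm apart across its width (y −242 against −236 mm). I corrected each camera against contact readings from the robot and settled near y −238.6 mm. I expect the centring to be good to about 2–3 mm.
- **Lamp nudged while gripping:** Closing the jaws slid the lamp about 4 mm on its pad before the lift.

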